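# Set the covered serving pot on its zone and hold its lid open

### The job

Breakfast is about to open: slide the covered steel pot across the warming plate, without lifting or tipping it and with its lid shut, from the single-circle zone to the double-circle zone, so that it stands inside the outer circle. Then raise its hinged lid by the lid's front handle to 60 degrees open and keep holding it there so that the kitchen can fill the pot: finish while still holding the lid, with the pot still in its place. Leave the bowls, the jug and the glass cup alone.

Things in the scene. Friction and masses are not known exactly. Their poses are not given: they have to be found in the camera images.
- warmer: fixed flat buffet warming plate, steel case with a black glass top, 340 (its x) by 580 (its y) by 45 mm high; origin at the centre of its underside on the counter, so the glass surface is 45 mm above that; its front, with two black knobs 12 mm proud, faces -x. Two zones are printed on the glass with their centres 250 mm apart along its y axis.
- zone_single: the zone marked with one thin light circle of 98 mm radius, flush with the black glass; origin at the circle's centre on the glass surface. The pot starts here, up to about 15 mm off centre. It may be the left or the right zone.
- zone_double: the zone marked with two concentric thin light circles of 98 and 60 mm radius, flush with the black glass; origin at their centre on the glass surface. It is empty at the start. It may be the left or the right zone.
- pot: loose, empty stainless round serving pot, outer radius 80 mm, 85 mm high to the rim, lid dome to 107 mm; about 0.8 kg with its lid; slides on the glass. Origin at the centre of its underside, z up; +x points to the lid's hinge at the rear, -x to the lid's front handle (which roughly faces the robot). Two fixed side handles at +y and -y.
- pot_handle_left (a point): middle of the pot's side handle at +y: a round steel bar 10 mm thick, straight for 64 mm, then bent back to the pot at both ends, parallel to the pot's x axis, 118 mm from the pot's axis and 70 mm above its underside, with 33 mm free between bar and pot wall. Axes as the pot's.
- pot_handle_right (a point): the same handle on the other side, at -y
- lid: the pot's shallow domed stainless lid, 166 mm across and 20 mm high, with its front handle, 0.2 kg; origin on the hinge line, axes parallel to the pot's while shut (the lid's centre 90 mm and its handle bar 203 mm along its -x); it turns about +y as it opens.
- pot_hinge (a point): point on the lid's hinge line at the rear of the pot: 90 mm along the pot's +x from its axis, 87 mm above its underside; the hinge line is parallel to the pot's y axis
- lid_handle (a point): middle of the lid's front handle: a round steel bar 10 mm thick, straight for 64 mm, parallel to the pot's y axis, on two arms bent back to the lid at its ends; while shut it stands 203 mm from the hinge line along the pot's -x and 26 mm above it (31 mm out from the pot's wall, free all round between the arms). Moves with the lid, axes as the lid's.
- lid_hinge (a joint): opening angle of the lid, rad: 0 shut, grows as the handle end rises, stop at 1.3; 60 degrees is 1.05. No stay or spring: the lid falls shut by its weight from any angle when let go (about 1 N at the handle to hold it).
- bowls: bystander: stack of four white bowls, 130 mm across, 94 mm high, origin under its centre
- jug: bystander: small steel milk jug, 84 mm across, 105 mm high, handle at its +y, origin under its centre
- cup: bystander: upturned clear glass cup, 92 mm across, 68 mm high, handle at its +y, origin under its centre

How it is judged:
By the outcome, as a careful person would: the job done as asked, in the order asked, and still so for the second after the job is handed in, while the arm keeps its last pose, push and grip.
It also fails if it takes over 64 s, if anything falls off the work surface, if the arm or the gripper's body presses on something with over 40 N, if the wrist force passes 120 N, or if a joint passes its speed limit or range.

### The arm

A 7-joint arm with a two-finger parallel gripper is mounted at the origin on the work surface. World frame = base frame: x ahead of the robot, y to its left, z up, the work surface at z = 0. Lengths are in mm, angles in rad, forces in N, time in s.
With the tool pointing down it reaches from about 425 to 875 mm from the base axis. Payload 9.9 kg.
Tool frame: the origin (TCP) lies at the very end of the fingers, on their centre line; the grasp point (between the pads) lies 19 mm behind it; z points along the fingers, y is the direction in which the jaws open and shut (so a half turn about z gives the same grasp; the last joint's range is limited). The gripper opens to 85 mm and grips with 20 to 120 N. Pads are 22 mm wide; open, the fingers measure 114 mm over their backs; the gripper's body (76 mm by 85 mm) begins 54 mm behind the grasp point. The pads swing forward as they close: fully open they stand 13 mm farther back than shut.
Start: joints at [1.26, 0.576, 0.025, 1.437, -0.015, 1.129, -0.057], TCP at [151.785, -657.716, 231.289] pointing down, gripper open.
Joint ranges: [-2.76, 2.76], [-0.34, 2.15], [-1.52, 1.57], [0.19, 2.46], [-1.09, 4.23], [0.17, 1.99], [-2.82, 2.82]. Speed limits (rad/s): [2.22, 2.22, 3.01, 3.01, 3.14, 3.14, 3.14].

### API

Orientations are given as a unit quaternion [w, x, y, z].
In Python, from workcell import read_state, read_camera, job_done gives the robot as it stands.
- The arm moves only by the tool move_arm, never from a script. Its argument "steps" is text: rows parted by semicolons, each of 7 numbers parted by spaces: the turn, a rotation vector about the tool's x, y, z in degrees, then the shift along the tool's x, y, z in cm, then the closure, from -1 (fully open) to 1 (shut). In form: wx wy wz dx dy dz fingers; .... A call has exactly 10 rows; each row is the pose to reach, as a shift and turn from the pose commanded when the call began, along the tool's axes at that moment; what a row does not reach only later rows make up. A row lasts 1/8 s, in which the tool goes at most 62.5 mm and 10.7 degrees, less where a joint would pass 70% of its speed; a pose out of reach is approached as far as the arm can. A call with a gripper value outside its range is refused whole. The fingers move at their own pace and stop on an object; the grip force is fixed at half the most. Time passes only in rows, so rows that repeat a pose let the fingers close, or fill a call up. It gives the time, the measured TCP pose, the force and the opening at its end, in the units of the state.
- read_state(): the state, without advancing time (a new reading comes with each control period).
- read_camera(name): name is "scene" or "top"; returns a dict with "img" (400x640x3 uint8, red, green, blue), "fx", "fy", "cx", "cy" (pixels), "k1" (the pictures are not rectified: a ray, as slopes to the right and down, at radius r is drawn at 1 + k1 r^2 times it, then the intrinsics apply), "rvec" (rotation vector, rad) and "tvec" (3), from world to camera coordinates, as OpenCV has them. Camera axes: x right, y down, z forward; pixel columns grow to the right and rows downward; lengths in mm; the calibration is good to about 2 mm. A picture is of the moment at which its call begins. There is no depth.
- job_done(): hands the job in, once; it reports no verdict.
The state is a dict: "time": time; "joints": joint angles; "qd": joint speeds; "joint_torque": joint torques, N m; "tcp_pos": TCP position; "eef_rot": TCP orientation; "contact_force": force on the tool from outside, world axes, zero at the start; "ft_torque": the same for the moment, N m; "finger_gap": opening from 0.0 (shut) to 1.0 (fully open).
Only numpy, scipy, OpenCV 4.12 (cv2) and the standard library are available. Lean on these libraries where they do the work, as an engineer would, in place of code of your own. Each camera call takes 0.05 s, during which the arm holds its last target.

## Working session

There is one attempt and no reset: what is moved stays moved. The work goes in short steps, Python scripts to look and compute and a tool call to move; the robot and the scene stay as the last step left them, time stands still between calls to the robot, and variables do not carry over. Pictures are saved under pics/ and viewed, and the job is handed in when it is done.

Besides the shell and the picture viewer there is one more tool, called after ">>>" as name(argument=value, ...) on one line, values as JSON. move_arm: Moves the arm, as the interface text tells. Its arguments: {"type":"object","properties":{"steps":{"type":"string"}},"required":["steps"]}

```bash
ls; mkdir -p pics; python3 - <<'E'
from workcell import *
import cv2
s=read_state();print({k:s[k] for k in('time','tcp_pos','eef_rot','finger_gap')})
for n in('scene','top'):
    c=read_camera(n);cv2.imwrite(f'pics/{n}0.png',c['img'][:,:,::-1]);print({k:v for k,v in c.items() if k!='img'})
E
```

```text
pics
{'time': 0.0, 'tcp_pos': array([ 151.71518882, -657.28240416,  230.4483665 ]), 'eef_rot': array([-7.94509796e-04,  9.93573708e-01,  1.13184109e-01, -1.17271207e-04]), 'finger_gap': 1.004821020756718}
{'fx': 467.6316634235528, 'fy': 467.6316634235528, 'cx': 324.98280910628074, 'cy': 202.2760162426276, 'k1': -0.11492032193350411, 'rvec': array([ 0.79110441,  2.78068533, -0.79133808]), 'tvec': array([ 451.28550018, -155.54156729, 1960.70517529])}
{'fx': 361.794208790446, 'fy': 361.794208790446, 'cx': 321.5386638441706, 'cy': 199.77888346626614, 'k1': 0.014279449189667451, 'rvec': array([ 2.18607575, -2.17502364,  0.03898743]), 'tvec': array([  -4.81378313,  534.59394638, 1161.71495468])}
```

View pics/scene0.png

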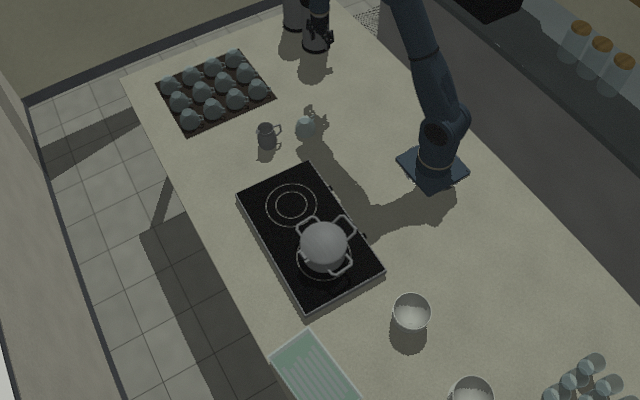

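View pics/top0.png

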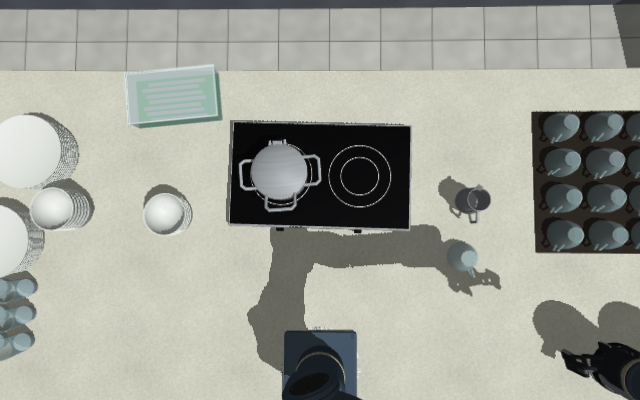

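The top view shows the pot at about (278,172) in the left (+y) single zone. The double zone is to its right at about (360,176), the lid handle is at about (281,207), and the jug and cup are at about (473,200) and (462,257). I'll enlarge these for measuring.

```bash
cat > h.py <<'E'
import numpy as np,cv2
def ray(c,uv):
    R=cv2.Rodrigues(c['rvec'])[0];d=np.array([(uv[0]-c['cx'])/c['fx'],(uv[1]-c['cy'])/c['fy']]);s=d.copy()
    for _ in range(30): s=d/(1+c['k1']*(s@s))
    o=-R.T@c['tvec'];return o,R.T@np.array([s[0],s[1],1])
def onz(c,uv,z):
    o,d=ray(c,uv);return o+d*(z-o[2])/d[2]
def proj(c,P):
    R=cv2.Rodrigues(c['rvec'])[0];q=np.atleast_2d(P)@R.T+c['tvec'];s=q[:,:2]/q[:,2:];s=s*(1+c['k1']*(s**2).sum(1,keepdims=True))
    return s*[c['fx'],c['fy']]+[c['cx'],c['cy']]
def crop(c,x0,y0,x1,y1,k,fn,pts=()):
    im=cv2.resize(np.ascontiguousarray(c['img'][y0:y1,x0:x1,::-1]),None,fx=k,fy=k,interpolation=cv2.INTER_CUBIC)
    for p in pts: cv2.circle(im,tuple(int(round(v)) for v in ((p[0]-x0+.5)*k,(p[1]-y0+.5)*k)),2,(0,0,255),-1)
    cv2.imwrite(fn,im)
E
python3 - <<'E'
from workcell import *
from h import *
t=read_camera('top');s=read_camera('scene')
crop(t,220,110,420,240,4,'pics/t1.png')
crop(s,230,155,390,325,3.5,'pics/s1.png')
for n,uv in dict(c1=(231,121),c2=(411,126),c3=(409,229),c4=(228,223),dbl=(360,176)).items(): print(n,onz(t,uv,45).round(1))
E
```

```text
c1 [786.3 291.   45. ]
c2 [ 769.8 -286.7   45. ]
c3 [ 442.3 -277.8   45. ]
c4 [457.7 294.   45. ]
dbl [ 609.1 -124.6   45. ]
```

View pics/t1.png

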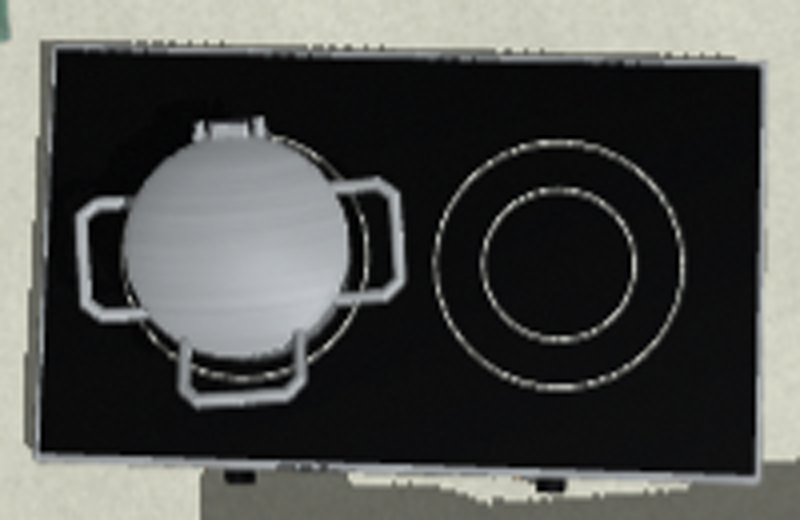

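View pics/s1.png

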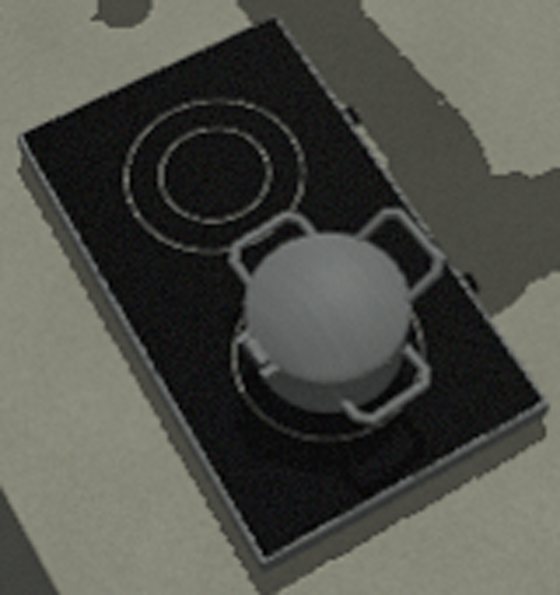

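```bash
cat > pot.py <<'E'
import numpy as np
from h import *
def bars(x,y,yaw,th=0,z0=45):
    c,s=np.cos(yaw),np.sin(yaw)
    L=[]
    for sy in(1,-1):
        L+=[[a,sy*118,70] for a in(-32,0,32)]
    for b in(-32,0,32):
        X,Z=-203,26
        L.append([90+X*np.cos(th)+Z*np.sin(th),b,87-X*np.sin(th)+Z*np.cos(th)])
    L+=[[90,0,87]]
    L=np.array(L,float)
    return np.c_[x+c*L[:,0]-s*L[:,1],y+s*L[:,0]+c*L[:,1],z0+L[:,2]]
E
python3 - <<'E'
from workcell import *
from h import *;from pot import *
from scipy.optimize import least_squares
t=read_camera('top');s=read_camera('scene')
f=lambda p:np.array([(p[0]+.5)/4-.5+220,(p[1]+.5)/4-.5+110])
obs={1:f((84,260)),4:f((399,242)),7:f((243,401)),9:f((231,129))}
r=least_squares(lambda q:np.concatenate([proj(t,bars(*q)[k])[0]-v for k,v in obs.items()]),[620,120,0])
print(r.x,r.fun.round(2))
# circles
for nm,(a,b,c_,d) in dict(dbl=((433,264),(686,264),(558,140),(558,388))).items():
    print([onz(t,f(p),45).round(1)[:2] for p in (a,b,c_,d)])
for nm,p in dict(c1=(54,48),c2=(763,64),c3=(755,474),c4=(40,458)).items(): print(nm,onz(t,f(p),45).round(1))
B=bars(*r.x);crop(t,220,110,420,240,4,'pics/t2.png',proj(t,B));crop(s,230,155,390,325,3.5,'pics/s2.png',proj(s,B))
for p in [(441,200),(473,200),(462,257)]: print(onz(t,p,90).round(0))
E
```

```text
[6.10010135e+02 1.20684665e+02 6.62854801e-02] [ 0.24  0.4  -0.12 -0.05 -0.31 -0.16  0.2  -0.18]
[array([610. , -22.5]), array([ 610.5, -223. ]), array([ 709.8, -121.8]), array([ 511.7, -121.8])]
c1 [784.2 284.   45. ]
c2 [ 771.  -284.8   45. ]
c3 [ 445.  -275.9   45. ]
c4 [454.2 288.7  45. ]
[ 531. -365.   90.]
[ 532. -460.   90.]
[ 361. -424.   90.]
```

View pics/t2.png

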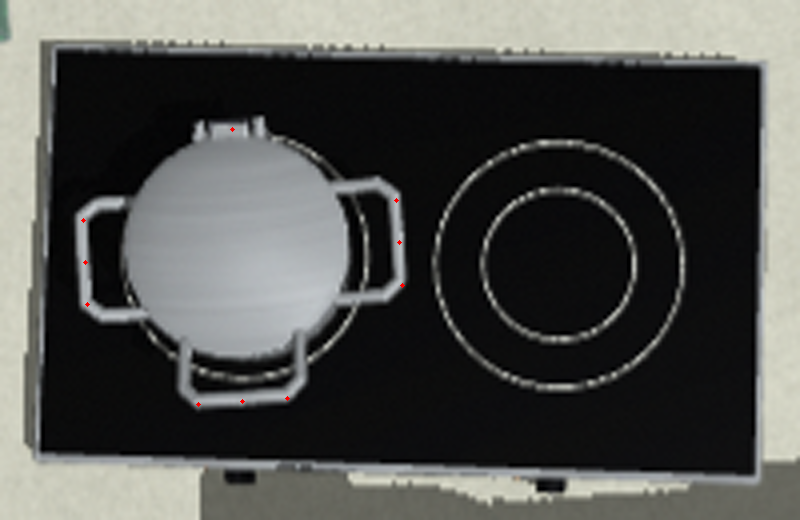

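View pics/s2.png

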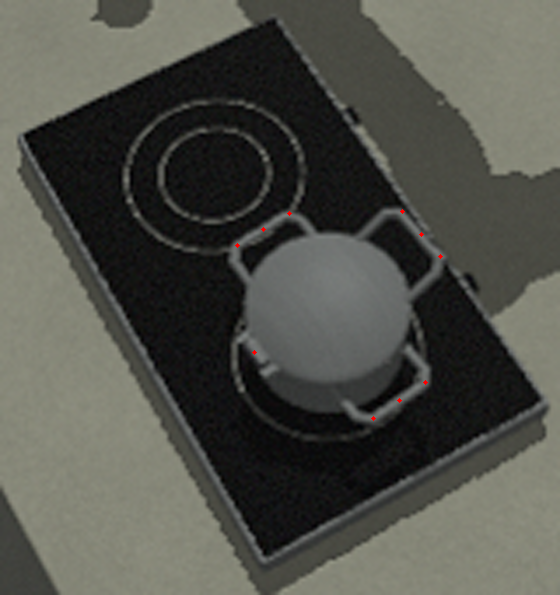

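Projected onto the images, the fitted pot pose (610, 121, yaw 3.8°) lands on the handle bars in both cameras. The double zone centre is at (610.5, −122.5). Plan: pinch the −y side handle from above, drag the pot about 243 mm toward −y, then go for the lid.

```bash
cat > plan.py <<'E'
import numpy as np,json,sys
from scipy.spatial.transform import Rotation as Ro, Slerp
from workcell import read_state
def cmd(): 
    s=read_state();q=s['eef_rot'];return np.array(s['tcp_pos']),Ro.from_quat([q[1],q[2],q[3],q[0]])
def save(p,R): json.dump([list(p),list(R.as_quat())],open('cmd.json','w'))
def load():
    p,q=json.load(open('cmd.json'));return np.array(p),Ro.from_quat(q)
def down(yaw,tilt=0):
    # tool x along horizontal heading yaw, z down; tilt>0: fingers lean toward heading(yaw)
    return Ro.from_euler('z',yaw)*Ro.from_euler('y',-tilt)*Ro.from_quat([1,0,0,0])
def rows(p0,R0,wps):
    out=[]
    for p,R,c in wps:
        w=np.degrees((R0.inv()*R).as_rotvec());d=R0.inv().apply(np.array(p)-p0)/10
        out.append(' '.join('%g'%round(v,2) for v in [*w.round(1),*d.round(2),c]))
    for i in range(0,len(out),10): print('; '.join(out[i:i+10]))
def apply(p0,R0,row):
    v=[float(a) for a in row.split()]
    return p0+R0.apply(np.array(v[3:6])*10),R0*Ro.from_rotvec(np.radians(v[:3]))
def lerp(a,b,n):
    """a=(p,R) b=(p,R)"""
    S=Slerp([0,1],Ro.concatenate([a[1],b[1]]));return [((1-k/n)*np.array(a[0])+k/n*np.array(b[0]),S(k/n)) for k in range(1,n+1)]
E
python3 - <<'E'
from plan import *
p,R=cmd();print(p,R.as_matrix().round(3))
T=(np.array([617.8,3,230.]),down(.066))
L=lerp((p,R),T,19);L.append(L[-1])
rows(p,R,[(a,b,.33) for a,b in L[:10]])
E
```

```text
[ 151.7205719  -657.58777678  230.96511235] [[ 0.974  0.225 -0.   ]
 [ 0.225 -0.974  0.001]
 [-0.    -0.001 -1.   ]]
-0 0 0.5 3.17 -2.84 0.01 0.33; -0 0 1 6.34 -5.67 0.01 0.33; -0 0 1.5 9.52 -8.51 0.02 0.33; -0 0 1.9 12.69 -11.34 0.03 0.33; -0 0 2.4 15.86 -14.18 0.03 0.33; -0 0 2.9 19.03 -17.02 0.04 0.33; -0 0 3.4 22.2 -19.85 0.05 0.33; -0 0 3.9 25.38 -22.69 0.05 0.33; -0 0 4.4 28.55 -25.53 0.06 0.33; -0 0 4.8 31.72 -28.36 0.07 0.33
```

>>> move_arm(steps="0 0 0.5 3.2 -2.8 0 0.33; 0 0 1 6.3 -5.7 0 0.33; 0 0 1.5 9.5 -8.5 0 0.33; 0 0 2 12.7 -11.3 0 0.33; 0 0 2.5 15.9 -14.2 0 0.33; 0 0 3 19 -17 0 0.33; 0 0 3.4 22.2 -19.9 0 0.33; 0 0 3.9 25.4 -22.7 0 0.33; 0 0 4.4 28.6 -25.5 0 0.33; 0 0 4.8 31.7 -28.4 0 0.33")

```text
time: 1.55
tcp_pos: [397.6, -308.6, 231.5]
eef_rot: [0.0, 0.997, 0.071, 0.0]
contact_force: [-0.2, -0.0, -0.7]
finger_gap: 0.335
```

```bash
python3 - <<'E'
from plan import *
p,R=cmd();print(p,R.as_rotvec(),read_state()['joints'].round(3),read_state()['finger_gap'])
p,R=apply(np.array([151.785,-657.716,231.289]),Ro.from_quat([.99357,.11318,0,0]),'0 0 4.8 31.7 -28.4 0 0.33');print(p)
T=(np.array([617.8,3,230.]),down(.066))
L=lerp((p,R),T,10)
rows(p,R,[(a,b,.33) for a,b in L[:10]])
E
```

```text
[ 397.6100135  -308.57952754  231.46519018] [3.13327722e+00 2.24036436e-01 6.60445245e-04] [ 0.592  0.321 -0.034  1.881  0.013  0.939 -0.876] 0.33524206405797996
[ 396.79011903 -309.69661599  231.289     ]
0 0 0.4 2.63 -2.78 0.01 0.33; 0 0 0.9 5.27 -5.56 0.03 0.33; 0 0 1.3 7.9 -8.34 0.04 0.33; 0 0 1.8 10.53 -11.12 0.05 0.33; 0 0 2.2 13.17 -13.9 0.06 0.33; 0 0 2.6 15.8 -16.68 0.08 0.33; 0 0 3.1 18.43 -19.46 0.09 0.33; 0 0 3.5 21.07 -22.24 0.1 0.33; 0 0 4 23.7 -25.02 0.12 0.33; 0 0 4.4 26.33 -27.8 0.13 0.33
```

>>> move_arm(steps="0 0 0.4 2.6 -2.8 0 0.33; 0 0 0.9 5.3 -5.6 0 0.33; 0 0 1.3 7.9 -8.3 0 0.33; 0 0 1.8 10.5 -11.1 0 0.33; 0 0 2.2 13.2 -13.9 0 0.33; 0 0 2.6 15.8 -16.7 0.1 0.33; 0 0 3.1 18.4 -19.5 0.1 0.33; 0 0 3.5 21.1 -22.2 0.1 0.33; 0 0 4 23.7 -25 0.1 0.33; 0 0 4.4 26.3 -27.8 0.1 0.33")

```text
time: 2.8
tcp_pos: [618.1, 3.9, 230.3]
eef_rot: [0.0, 0.999, 0.033, 0.0]
contact_force: [-0.0, -0.6, -0.0]
finger_gap: 0.339
```

```bash
python3 - <<'E'
from plan import *
from h import *
from workcell import *
p,R=cmd();print(p,R.as_rotvec(),read_state()['qd'].round(3))
t=read_camera('top');crop(t,220,110,420,240,4,'pics/t3.png');s=read_camera('scene');crop(s,230,155,390,325,3.5,'pics/s3.png')
p,R=cmd();print(p,R.as_matrix().round(3))
T=(np.array([617.8,3,99.]),down(.066))
L=lerp((p,R),T,8);L+=[L[-1]]*2
rows(p,R,[(a,b,.33) for a,b in L[:10]])
E
```

```text
[618.14874106   3.91909495 230.31559413] [3.13978761e+00 1.03384138e-01 1.12920552e-04] [-0.409  0.25  -0.    -0.451  0.021  0.199 -0.456]
[619.12325425   8.1809168  229.90275681] [[ 0.997  0.072  0.001]
 [ 0.072 -0.997  0.003]
 [ 0.001 -0.003 -1.   ]]
-0 -0 0 -0.02 0.07 1.64 0.33; -0 -0 0.1 -0.05 0.14 3.27 0.33; -0.1 -0 0.1 -0.07 0.2 4.91 0.33; -0.1 -0 0.2 -0.09 0.27 6.54 0.33; -0.1 -0 0.2 -0.11 0.34 8.18 0.33; -0.1 -0 0.2 -0.14 0.41 9.82 0.33; -0.1 -0 0.3 -0.16 0.48 11.45 0.33; -0.2 -0.1 0.3 -0.18 0.54 13.09 0.33; -0.2 -0.1 0.3 -0.18 0.54 13.09 0.33; -0.2 -0.1 0.3 -0.18 0.54 13.09 0.33
```

View pics/t3.png

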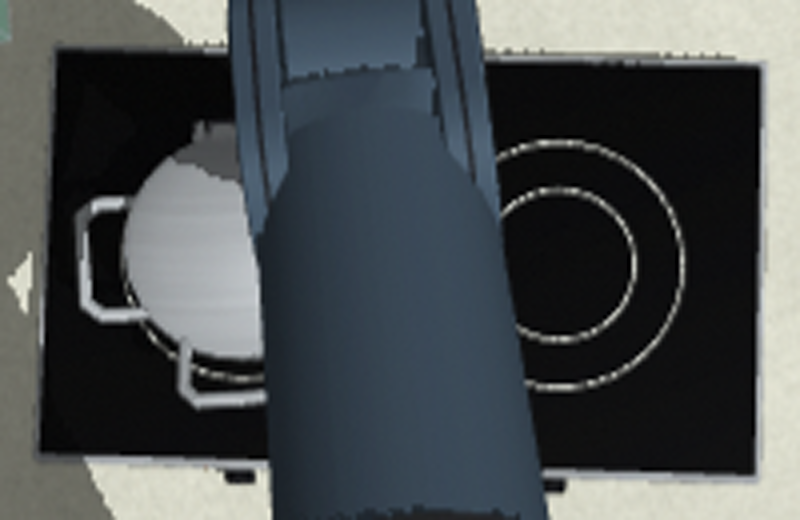

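View pics/s3.png

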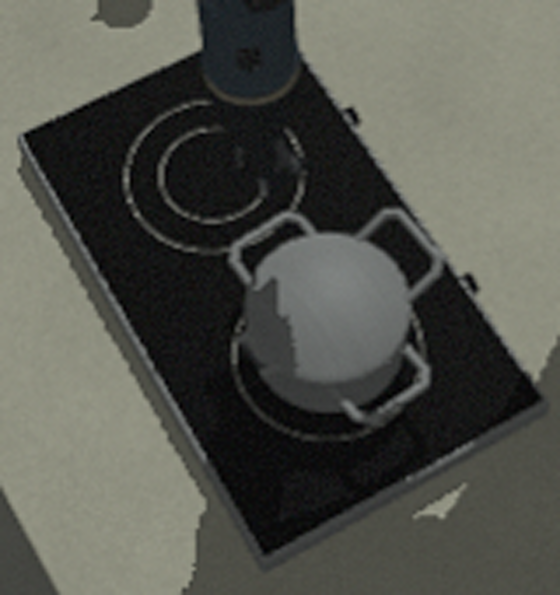

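The arm was still moving when measured. I'll descend partway, settle, and measure again.

>>> move_arm(steps="0 0 0 0 0 1 0.33; 0 0 0 0 0 2 0.33; 0 0 0 0 0 3 0.33; 0 0 0 0 0 4 0.33; 0 0 0 0 0 4.5 0.33; 0 0 0 0 0 4.5 0.33; 0 0 0 0 0 4.5 0.33; 0 0 0 0 0 4.5 0.33; 0 0 0 0 0 4.5 0.33; 0 0 0 0 0 4.5 0.33")

```text
time: 4.15
tcp_pos: [617.5, 3.0, 185.4]
eef_rot: [-0.0, 0.999, 0.033, 0.0]
contact_force: [-0.7, 0.2, -0.0]
finger_gap: 0.34
```

```bash
python3 - <<'E'
from plan import *
from h import *
from pot import *
from workcell import *
print(read_state()['qd'].round(3))
s=read_camera('scene')
p,R=cmd();print(p,R.as_matrix().round(3))
crop(s,230,125,390,295,3.5,'pics/s4.png',proj(s,np.array([p])))
T=(np.array([617.8,3,99.]),down(.066))
L=lerp((p,R),T,6);L+=[L[-1]]*4
rows(p,R,[(a,b,.33) for a,b in L[:10]])
E
```

```text
[ 0.     0.001  0.     0.001 -0.002  0.     0.   ]
[617.53748814   2.95633264 185.42920139] [[ 0.998  0.066  0.   ]
 [ 0.066 -0.998  0.   ]
 [ 0.    -0.    -1.   ]]
-0 -0 0 0 -0 1.44 0.33; -0 -0 0 0.01 -0 2.88 0.33; -0 -0 0 0.01 -0 4.32 0.33; -0 -0 0 0.02 -0 5.76 0.33; -0 -0 0 0.02 -0 7.2 0.33; -0 -0 0 0.02 -0 8.64 0.33; -0 -0 0 0.02 -0 8.64 0.33; -0 -0 0 0.02 -0 8.64 0.33; -0 -0 0 0.02 -0 8.64 0.33; -0 -0 0 0.02 -0 8.64 0.33
```

View pics/s4.png

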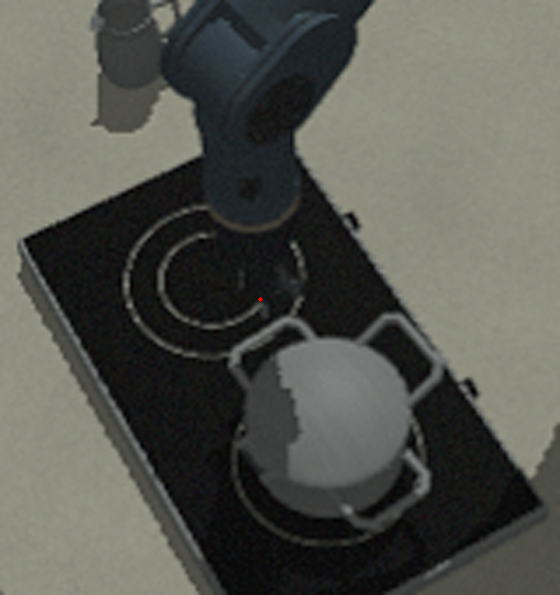

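The arm has settled, and the commanded and measured poses agree. Descending around the bar.

>>> move_arm(steps="0 0 0 0 0 1.5 0.33; 0 0 0 0 0 3 0.33; 0 0 0 0 0 4.2 0.33; 0 0 0 0 0 5.2 0.33; 0 0 0 0 0 6.2 0.33; 0 0 0 0 0 7.1 0.33; 0 0 0 0 0 8 0.33; 0 0 0 0 0 8.6 0.33; 0 0 0 0 0 8.6 0.33; 0 0 0 0 0 8.6 0.33")

```text
time: 5.45
tcp_pos: [617.7, 3.0, 99.6]
eef_rot: [-0.0, 0.999, 0.033, 0.0]
contact_force: [0.4, 0.5, 0.2]
finger_gap: 0.331
```

```bash
python3 - <<'E'
from plan import *
from h import *
from pot import *
from workcell import *
s=read_camera('scene')
p,R=cmd();print(p,read_state()['contact_force'])
crop(s,230,125,390,295,3.5,'pics/s5.png')
E
```

```text
[617.75377905   2.93854828  99.65564422] [ 0.30626194 -0.2653609  -0.21939138]
```

View pics/s5.png

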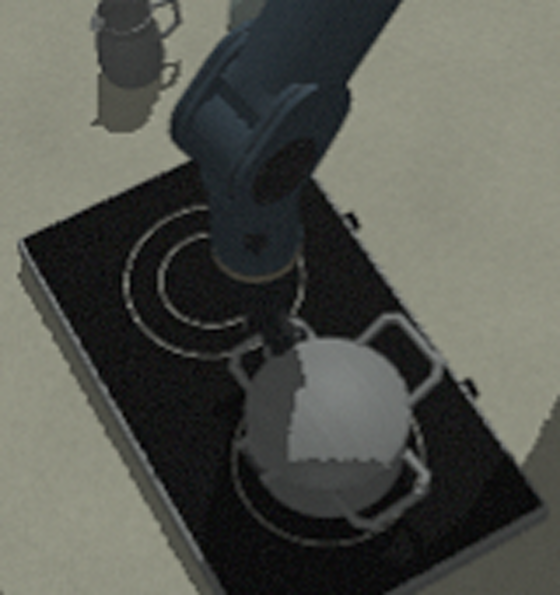

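The fingers straddle the right handle with no contact force. Closing.

>>> move_arm(steps="0 0 0 0 0 0 0.5; 0 0 0 0 0 0 0.7; 0 0 0 0 0 0 0.85; 0 0 0 0 0 0 1; 0 0 0 0 0 0 1; 0 0 0 0 0 0 1; 0 0 0 0 0 0 1; 0 0 0 0 0 0 1; 0 0 0 0 0 0 1; 0 0 0 0 0 0 1")

```text
time: 6.75
tcp_pos: [617.6, 3.1, 99.6]
eef_rot: [-0.0, 0.999, 0.033, 0.0]
contact_force: [-1.2, 0.4, 4.7]
finger_gap: 0.093
```

```bash
python3 - <<'E'
from plan import *
p,R=cmd();s=read_state();print(p,R.as_matrix().round(3),s['contact_force'],s['ft_torque'])
p=np.array([617.5,3,99.4]);T=(p+[0.5,-243.2,0],R)
u=[(k/19)-np.sin(2*np.pi*k/19)/2/np.pi for k in range(20)]
L=[(p*(1-a)+a*T[0],R) for a in u[1:]]+[T]
rows(p,R,[(a,b,1) for a,b in L])
E
```

```text
[617.57729129   3.07815364  99.59490242] [[ 0.998  0.066  0.   ]
 [ 0.066 -0.998  0.   ]
 [ 0.    -0.    -1.   ]] [-1.18035215  0.40430766  4.7070105 ] [0.19779221 0.34736581 0.05397818]
0 0 0 -0 0.02 -0 1; 0 0 0 -0.01 0.18 -0 1; 0 0 0 -0.04 0.6 -0 1; 0 0 0 -0.09 1.36 -0 1; 0 0 0 -0.16 2.54 -0 1; 0 0 0 -0.27 4.13 -0 1; 0 0 0 -0.39 6.1 -0 1; 0 0 0 -0.54 8.38 -0 1; 0 0 0 -0.7 10.86 -0 1; 0 0 0 -0.86 13.41 -0 1
0 0 0 -1.02 15.89 -0 1; 0 0 0 -1.17 18.17 -0 1; 0 0 0 -1.3 20.14 -0 1; 0 0 0 -1.4 21.73 -0 1; 0 0 0 -1.47 22.9 -0 1; 0 0 0 -1.52 23.67 -0 1; 0 0 0 -1.55 24.09 -0 1; 0 0 0 -1.56 24.25 -0 1; 0 0 0 -1.56 24.27 -0 1; 0 0 0 -1.56 24.27 -0 1
```

>>> move_arm(steps="0 0 0 0 0.1 0 1; 0 0 0 0 0.3 0 1; 0 0 0 0 0.7 0 1; 0 0 0 -0.1 1.2 0 1; 0 0 0 -0.1 1.9 0 1; 0 0 0 -0.2 2.8 0 1; 0 0 0 -0.2 3.7 0 1; 0 0 0 -0.3 4.7 0 1; 0 0 0 -0.4 5.7 0 1; 0 0 0 -0.4 6.7 0 1")

```text
time: 8.0
tcp_pos: [618.1, -62.4, 99.1]
eef_rot: [-0.001, 0.999, 0.034, 0.0]
contact_force: [-0.3, 7.2, 1.3]
finger_gap: 0.089
```

>>> move_arm(steps="0 0 0 -0.1 1 0 1; 0 0 0 -0.1 2 0 1; 0 0 0 -0.2 3 0 1; 0 0 0 -0.3 4 0 1; 0 0 0 -0.3 5 0 1; 0 0 0 -0.4 6 0 1; 0 0 0 -0.4 7 0 1; 0 0 0 -0.5 8 0 1; 0 0 0 -0.6 8.9 0 1; 0 0 0 -0.6 9.8 0 1")

```text
time: 9.25
tcp_pos: [618.6, -160.5, 99.0]
eef_rot: [-0.001, 0.999, 0.034, -0.0]
contact_force: [0.0, 6.4, 2.2]
finger_gap: 0.087
```

```bash
python3 - <<'E'
from plan import *
from h import *
p,R=cmd();s=read_state();print(p,R.as_rotvec(),s['contact_force'],s['ft_torque'],s['finger_gap'])
from workcell import read_camera
s=read_camera('scene');crop(s,230,125,390,295,3.5,'pics/s6.png')
E
```

```text
[ 618.55929642 -160.53489638   99.03312743] [-3.13734448e+00 -1.06046368e-01  2.83341065e-04] [3.20835940e-03 6.37661443e+00 2.24585367e+00] [1.53928422 0.06860556 0.01011417] 0.08747494276950515
```

View pics/s6.png

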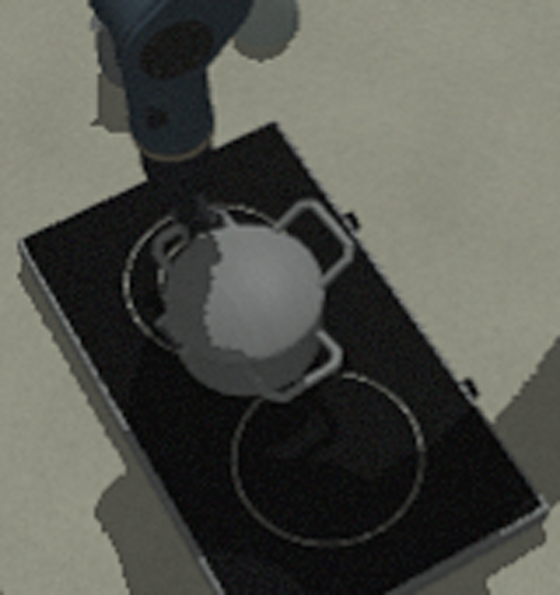

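The pot is following and stays level. Finishing the slide with a slow-down.

>>> move_arm(steps="0 0 0 0 0.9 0 1; 0 0 0 -0.1 1.8 0 1; 0 0 0 -0.2 2.7 0 1; 0 0 0 -0.2 3.6 0 1; 0 0 0 -0.3 4.5 0 1; 0 0 0 -0.3 5.4 0 1; 0 0 0 -0.4 6.2 0 1; 0 0 0 -0.4 6.9 0 1; 0 0 0 -0.5 7.4 0 1; 0 0 0 -0.5 7.7 0 1")

```text
time: 10.55
tcp_pos: [618.6, -237.9, 98.9]
eef_rot: [-0.001, 0.999, 0.034, -0.0]
contact_force: [0.1, 6.7, 2.0]
finger_gap: 0.09
```

```bash
python3 - <<'E'
from plan import *
from h import *
from pot import *
from workcell import read_camera
t=read_camera('top');s=read_camera('scene')
p,R=cmd();st=read_state();print(p,R.as_rotvec(),st['contact_force'],st['finger_gap'])
B=bars(610.5,p[1]+117.6,.066)
crop(t,290,110,450,240,5,'pics/t7.png',proj(t,B));crop(s,230,125,390,295,3.5,'pics/s7.png',proj(s,B))
E
```

```text
[ 618.62764799 -238.21060746   98.9932393 ] [-3.13808232e+00 -1.04943864e-01  4.71826082e-04] [-1.38537282  5.51137011  2.98062445] 0.08883293371265333
```

View pics/s7.png

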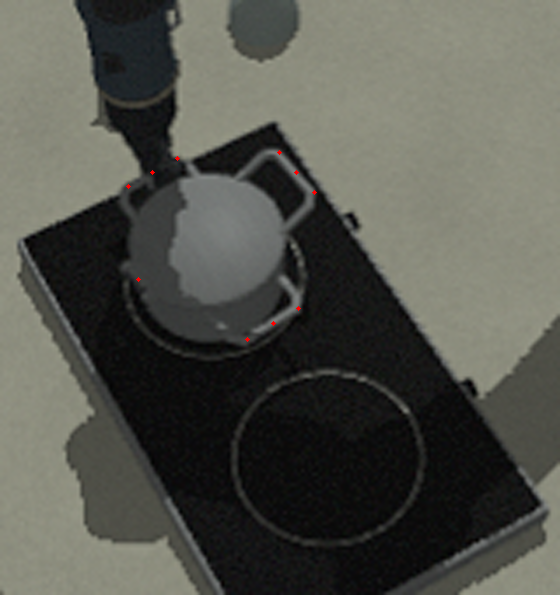

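View pics/t7.png

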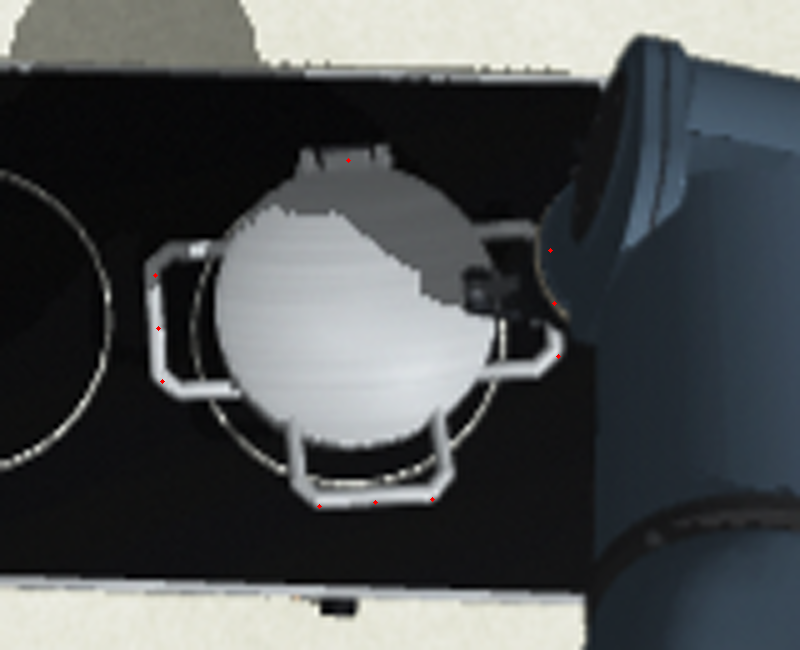

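The pot is centred near (612, −121), well within the 18 mm tolerance. Releasing and rising.

>>> move_arm(steps="0 0 0 0 0 0 0.8; 0 0 0 0 0 0 0.6; 0 0 0 0 0 0 0.45; 0 0 0 0 0 0 0.33; 0 0 0 0 0 0 0.33; 0 0 0 0 0 0 0.33; 0 0 0 0 0 -1 0.33; 0 0 0 0 0 -2.5 0.33; 0 0 0 0 0 -4.5 0.33; 0 0 0 0 0 -7 0.33")

```text
time: 11.9
tcp_pos: [618.6, -239.5, 170.9]
eef_rot: [0.0, 0.999, 0.033, 0.0]
contact_force: [-0.1, 0.0, 0.7]
finger_gap: 0.333
```

>>> move_arm(steps="0 0 0 -1 0.5 -3 0.33; 0 0 0 -3 1 -6 0.33; 0 0 0 -6 2 -10 0.33; 0 0 0 -10 4 -13 0.33; 0 0 0 -14 6 -15 0.33; 0 0 0 -18 8 -15 0.33; 0 0 0 -21 9 -15 0.33; 0 0 0 -22 10 -15 0.33; 0 0 0 -22 10 -15 0.33; 0 0 0 -22 10 -15 0.33")

```text
time: 13.15
tcp_pos: [407.0, -353.1, 319.4]
eef_rot: [-0.0, 0.999, 0.034, 0.0]
contact_force: [0.3, 0.2, -1.1]
finger_gap: 0.336
```

```bash
python3 - <<'E'
from plan import *
from h import *
from pot import *
from workcell import read_camera
t=read_camera('top');s=read_camera('scene')
p,R=cmd();st=read_state();print(p,R.as_matrix().round(3),st['joints'],st['contact_force'],st['finger_gap'])
crop(t,290,110,450,240,5,'pics/t8.png');crop(s,230,125,390,295,3.5,'pics/s8.png')
E
```

```text
[ 406.84744146 -352.96907488  319.14477043] [[ 0.998  0.068  0.   ]
 [ 0.068 -0.998  0.001]
 [ 0.    -0.001 -1.   ]] [ 0.68813809  0.30181604 -0.08285274  1.65347414  0.02586238  1.18759636
 -0.90322304] [ 0.06452725 -0.68168559  1.10136121] 0.3338132220806255
```

View pics/s8.png

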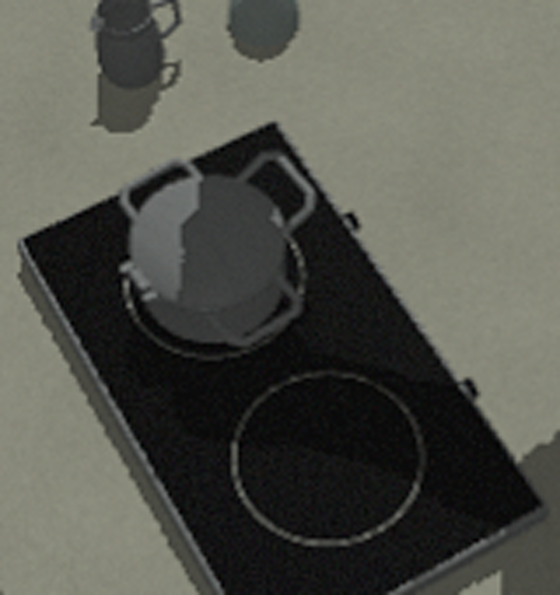

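View pics/t8.png

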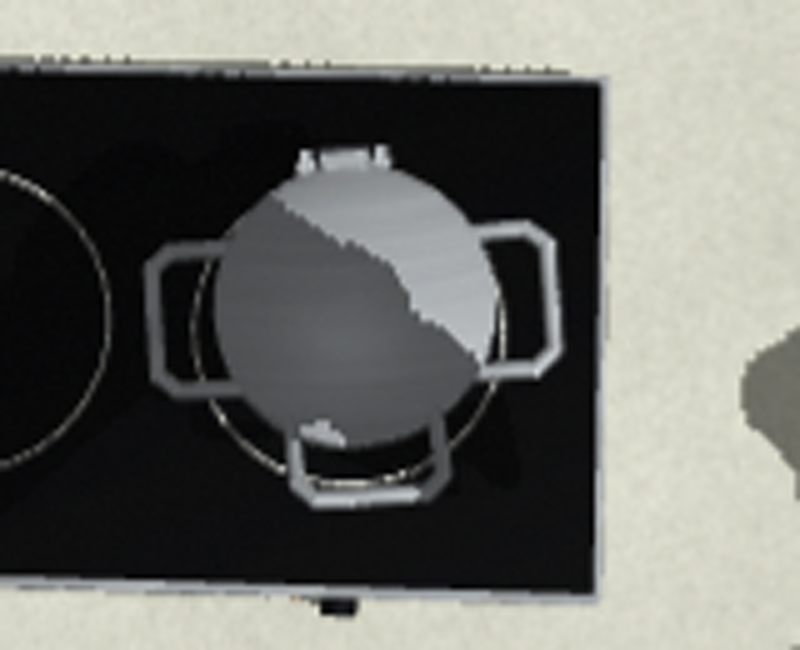

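```bash
python3 - <<'E'
from workcell import *
from h import *;from pot import *
from scipy.optimize import least_squares
t=read_camera('top');s=read_camera('scene')
f=lambda p:np.array([(p[0]+.5)/5-.5+290,(p[1]+.5)/5-.5+110])
obs={1:f((155,320)),4:f((553,297)),7:f((371,497)),9:f((346,160))}
r=least_squares(lambda q:np.concatenate([proj(t,bars(*q)[k])[0]-v for k,v in obs.items()]),[620,120,0])
print(r.x,r.fun.round(2))
B=bars(*r.x);print(B[7],B[9])
crop(t,290,110,450,240,5,'pics/t9.png',proj(t,B));crop(s,230,125,390,295,3.5,'pics/s9.png',proj(s,B))
E
```

```text
[ 6.13131529e+02 -1.19374177e+02  6.03589394e-02] [ 0.15  0.4  -0.31  0.45  0.1   0.06  0.05 -0.9 ]
[ 500.33730763 -126.1905963   158.        ] [ 702.96763492 -113.94517018  132.        ]
```

View pics/s9.png

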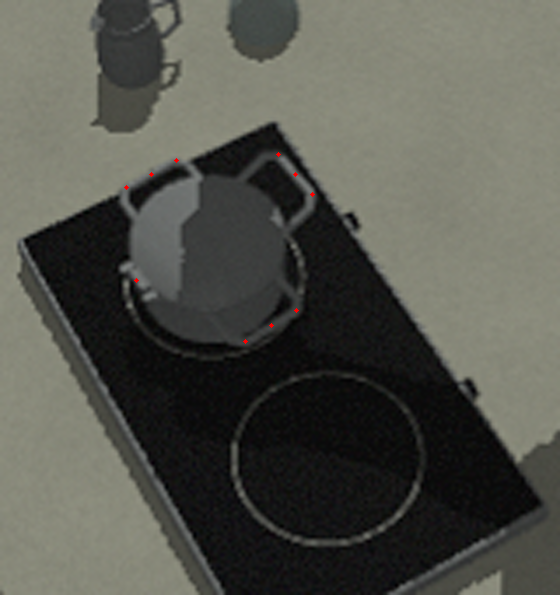

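View pics/t9.png

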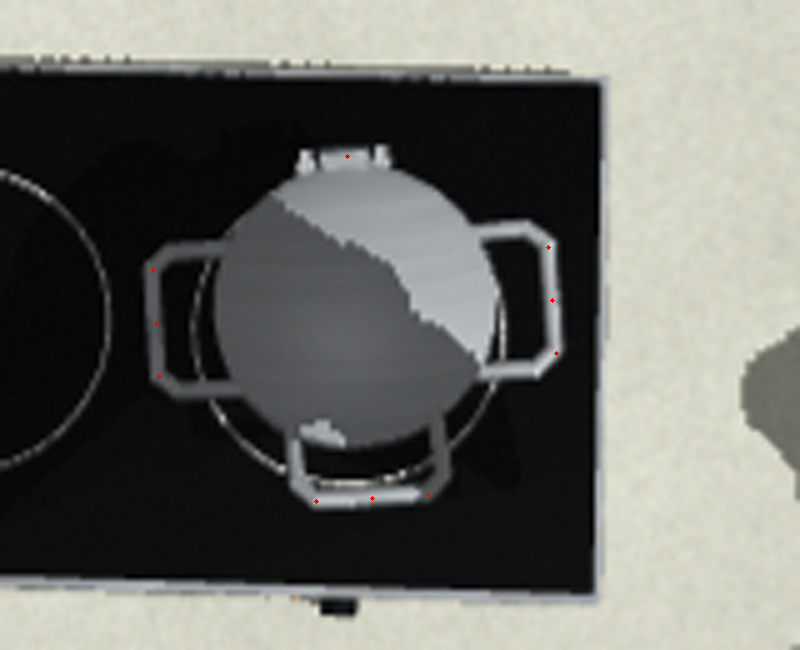

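The re-fit agrees in both views: the pot is at about (612.5, −119.5), within about 4 mm of the zone centre. From the joint readings, tool pitch is j2+j4+j6, with π meaning straight down. I'll move to a pre-grasp above the lid handle, jaws across the bar and fingers leaning slightly forward, to test reach.

```bash
cat >> plan.py <<'E'
def lidR(phi,yaw=.06):
    f=np.radians(phi);M=np.array([[0,np.cos(f),np.sin(f)],[1,0,0],[0,np.sin(f),-np.cos(f)]])
    return Ro.from_euler('z',yaw)*Ro.from_matrix(M)
def tcp(g,R): return np.array(g)+19*R.as_matrix()[:,2]
E
python3 - <<'E'
from plan import *
p,R=cmd();print(p,read_state()['qd'].round(3))
Rt=lidR(20);T=(tcp([499.5,-126.4,250],Rt),Rt);print(T[0])
L=lerp((p,R),T,16)+[T]*4
rows(p,R,[(a,b,.33) for a,b in L])
E
```

```text
[ 406.46069133 -353.21035101  319.06805008] [ 0.003 -0.001  0.004  0.004  0.    -0.002  0.002]
[ 505.98668914 -126.01033094  232.14584021]
-1 1 -5.5 0.72 -1.37 0.54 0.33; -2 1.9 -11.1 1.43 -2.75 1.09 0.33; -3 2.9 -16.6 2.15 -4.12 1.63 0.33; -3.9 3.9 -22.1 2.87 -5.5 2.18 0.33; -4.9 4.9 -27.7 3.58 -6.87 2.72 0.33; -5.9 5.8 -33.2 4.3 -8.25 3.26 0.33; -6.9 6.8 -38.7 5.02 -9.62 3.81 0.33; -7.9 7.8 -44.3 5.73 -10.99 4.35 0.33; -8.9 8.8 -49.8 6.45 -12.37 4.9 0.33; -9.9 9.7 -55.4 7.17 -13.74 5.44 0.33
-10.8 10.7 -60.9 7.89 -15.12 5.98 0.33; -11.8 11.7 -66.4 8.6 -16.49 6.53 0.33; -12.8 12.7 -72 9.32 -17.87 7.07 0.33; -13.8 13.6 -77.5 10.04 -19.24 7.61 0.33; -14.8 14.6 -83 10.75 -20.61 8.16 0.33; -15.8 15.6 -88.6 11.47 -21.99 8.7 0.33; -15.8 15.6 -88.6 11.47 -21.99 8.7 0.33; -15.8 15.6 -88.6 11.47 -21.99 8.7 0.33; -15.8 15.6 -88.6 11.47 -21.99 8.7 0.33; -15.8 15.6 -88.6 11.47 -21.99 8.7 0.33
```

>>> move_arm(steps="-1.6 1.6 -8.9 1.1 -2.2 0.9 0.33; -3.2 3.1 -17.7 2.3 -4.4 1.7 0.33; -4.7 4.7 -26.6 3.4 -6.6 2.6 0.33; -6.3 6.2 -35.4 4.6 -8.8 3.5 0.33; -7.9 7.8 -44.3 5.7 -11 4.4 0.33; -9.5 9.4 -53.1 6.9 -13.2 5.2 0.33; -11.1 10.9 -62 8 -15.4 6.1 0.33; -12.6 12.5 -70.8 9.2 -17.6 7 0.33; -14.2 14 -79.7 10.3 -19.8 7.8 0.33; -15.8 15.6 -88.6 11.5 -22 8.7 0.33")

```text
time: 14.6
tcp_pos: [506.3, -125.4, 232.2]
eef_rot: [0.12, 0.673, 0.719, 0.127]
contact_force: [-0.2, -0.3, 0.8]
finger_gap: 0.334
```

>>> move_arm(steps="0 0 0 0 0 0 0.33; 0 0 0 0 0 0 0.33; 0 0 0 0 0 0 0.33; 0 0 0 0 0 0 0.33; 0 0 0 0 0 0 0.33; 0 0 0 0 0 0 0.33; 0 0 0 0 0 0 0.33; 0 0 0 0 0 0 0.33; 0 0 0 0 0 0 0.33; 0 0 0 0 0 0 0.33")

```text
time: 15.85
tcp_pos: [505.8, -126.7, 232.3]
eef_rot: [0.12, 0.675, 0.717, 0.126]
contact_force: [-0.4, -1.5, 0.1]
finger_gap: 0.332
```

```bash
python3 - <<'E'
from plan import *
s=read_state();p,R=cmd();print(p,R.as_matrix().round(3),lidR(20).as_matrix().round(3),s['joints'].round(4),s['qd'].round(3))
j=s['joints'];print('sum',j[1]+j[3]+j[5]-np.pi, 'exp',-np.radians(20))
r=np.hypot(*p[:2]);print(r)
dr=r-588*np.sin(j[1])-392*np.sin(j[1]+j[3]);print('Lt~',dr/np.sin(np.radians(20)))
dz=p[2]-588*np.cos(j[1])-392*np.cos(j[1]+j[3]);print('h0-Lt cos',dz)
E
```

```text
[ 505.83407559 -126.72675098  232.28641283] [[-0.059  0.938  0.342]
 [ 0.998  0.056  0.019]
 [-0.001  0.342 -0.94 ]] [[-0.06   0.938  0.341]
 [ 0.998  0.056  0.021]
 [ 0.     0.342 -0.94 ]] [ 0.652   0.2301 -0.5267  2.1152  0.0909  0.4853  0.1428] [-0.001 -0.001  0.    -0.001  0.001 -0.     0.001]
sum -0.311066236958947 exp -0.3490658503988659
521.4669514415979
Lt~ 313.3969121729445
h0-Lt cos -66.08211922309147
```

Joints have margin at 20° lean (j6 = 0.485). Estimating the limits, I'll grasp at 15° and finish near −25°, letting the bar turn about 20° in the pads. Going down to the bar in one smooth approach along the tool axis.

```bash
python3 - <<'E'
from plan import *
p,R=cmd()
Rt=lidR(15);z=Rt.as_matrix()[:,2];G=np.array([499.5,-126.4,158])
A=(tcp(G-50*z,Rt),Rt);B=(tcp(G,Rt),Rt)
rows(p,R,[(a,b,.33) for a,b in lerp((p,R),A,5)+[A]*5]);print()
rows(*A,[(a,b,.33) for a,b in lerp(A,B,7)+[B]*3]);print(A[0],B[0])
E
```

```text
1 0 -0 0.01 -0.57 0.74 0.33; 2 0 -0 0.03 -1.15 1.47 0.33; 3 0 -0 0.04 -1.72 2.21 0.33; 4 0.1 -0 0.06 -2.29 2.94 0.33; 5 0.1 -0 0.07 -2.86 3.68 0.33; 5 0.1 -0 0.07 -2.86 3.68 0.33; 5 0.1 -0 0.07 -2.86 3.68 0.33; 5 0.1 -0 0.07 -2.86 3.68 0.33; 5 0.1 -0 0.07 -2.86 3.68 0.33; 5 0.1 -0 0.07 -2.86 3.68 0.33

0 0 0 -0 0 0.71 0.33; 0 0 0 0 0 1.43 0.33; 0 0 0 0 0 2.14 0.33; 0 0 0 0 0 2.86 0.33; 0 0 0 0 0 3.57 0.33; 0 0 0 0 0 4.29 0.33; 0 0 0 -0 0 5 0.33; 0 0 0 -0 0 5 0.33; 0 0 0 -0 0 5 0.33; 0 0 0 -0 0 5 0.33
[ 491.49104737 -126.88111463  187.94370061] [ 504.4087129  -126.10512329  139.6474093 ]
```

>>> move_arm(steps="1 0 0 0 -0.6 0.7 0.33; 2 0 0 0 -1.2 1.5 0.33; 3 0 0 0 -1.7 2.2 0.33; 4 0.1 0 0.1 -2.3 2.9 0.33; 5 0.1 0 0.1 -2.9 3.7 0.33; 5 0.1 0 0.1 -2.9 3.7 0.33; 5 0.1 0 0.1 -2.9 3.7 0.33; 5 0.1 0 0.1 -2.9 3.7 0.33; 5 0.1 0 0.1 -2.9 3.7 0.33; 5 0.1 0 0.1 -2.9 3.7 0.33")

```text
time: 17.1
tcp_pos: [491.2, -126.7, 187.7]
eef_rot: [0.09, 0.68, 0.721, 0.095]
contact_force: [0.1, 0.1, 0.4]
finger_gap: 0.332
```

```bash
python3 - <<'E'
from plan import *
from h import *
from pot import *
from workcell import read_camera
p,R=cmd();s=read_state();print(p,R.as_matrix().round(3),s['joints'].round(3))
Rt=lidR(15);G=np.array([499.5,-126.4,158]);B=(tcp(G,Rt),Rt)
rows(p,R,[(*B,.33)])
s=read_camera('scene');z=R.as_matrix()[:,2]
crop(s,270,115,370,225,5,'pics/s10.png',proj(s,np.vstack([p,p-19*z,bars(612.5,-119.5,.06)])))
E
```

```text
[ 491.23576393 -126.72161315  187.73933097] [[-0.059  0.964  0.259]
 [ 0.998  0.057  0.016]
 [ 0.001  0.259 -0.966]] [ 0.576  0.298 -0.469  2.139  0.173  0.483  0.058]
0 -0 -0 -0.02 0.03 4.99 0.33
```

View pics/s10.png

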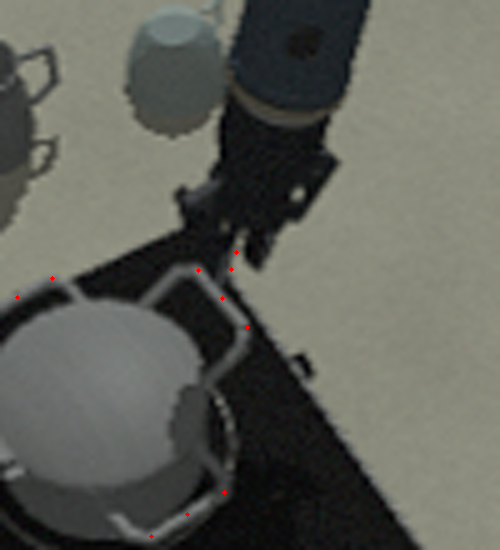

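Fingers are lined up over the lid handle (bar at about (222,298) in the crop, TCP at about (231,268)). Descending 5 cm along the tool axis.

>>> move_arm(steps="0 0 0 0 0 0.8 0.33; 0 0 0 0 0 1.6 0.33; 0 0 0 0 0 2.3 0.33; 0 0 0 0 0 3 0.33; 0 0 0 0 0 3.6 0.33; 0 0 0 0 0 4.2 0.33; 0 0 0 0 0 4.7 0.33; 0 0 0 0 0 5 0.33; 0 0 0 0 0 5 0.33; 0 0 0 0 0 5 0.33")

```text
time: 18.4
tcp_pos: [504.2, -125.9, 139.5]
eef_rot: [0.09, 0.68, 0.722, 0.095]
contact_force: [-0.9, -0.1, 0.1]
finger_gap: 0.336
```

```bash
python3 - <<'E'
from plan import *
from h import *
from pot import *
from workcell import read_camera
p,R=cmd();s=read_state();print(p,R.as_matrix().round(3),s['joints'].round(3),s['contact_force'])
s=read_camera('scene');z=R.as_matrix()[:,2];print(p-19*z)
crop(s,270,115,370,225,5,'pics/s11.png')
E
```

```text
[ 504.22224635 -125.85454165  139.46593157] [[-0.059  0.964  0.259]
 [ 0.998  0.057  0.016]
 [ 0.001  0.259 -0.966]] [ 0.492  0.385 -0.39   2.176  0.258  0.359 -0.025] [-0.94431262 -0.12680608  0.14925439]
[ 499.30119263 -126.15895403  157.81506135]
```

View pics/s11.png

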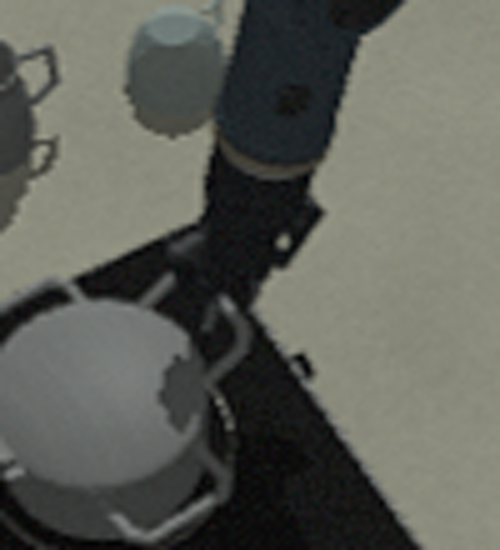

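The fingers straddle the lid bar without contact. Closing.

>>> move_arm(steps="0 0 0 0 0 0 0.5; 0 0 0 0 0 0 0.65; 0 0 0 0 0 0 0.8; 0 0 0 0 0 0 1; 0 0 0 0 0 0 1; 0 0 0 0 0 0 1; 0 0 0 0 0 0 1; 0 0 0 0 0 0 1; 0 0 0 0 0 0 1; 0 0 0 0 0 0 1")

```text
time: 19.7
tcp_pos: [504.4, -125.9, 139.5]
eef_rot: [0.09, 0.68, 0.722, 0.096]
contact_force: [3.1, 0.2, 5.7]
finger_gap: 0.091
```

```bash
python3 - <<'E'
from plan import *
p,R=cmd();s=read_state();print(p,s['contact_force'],s['ft_torque'],s['finger_gap'])
z=R.as_matrix()[:,2];g=p-19*z;print(g)
# arc: rel handle displacement
h=np.array([1,.06,0])/np.hypot(1,.06)
def disp(th): 
    c,s_=np.cos(th),np.sin(th);return h*((-203*c+26*s_)+203)+np.array([0,0,203*s_+26*c-26])
w=[]
n=40
G=np.array(g)
for k in range(1,n+1):
    u=k/n;u=u-np.sin(2*np.pi*u)/2/np.pi*0.8
    th=np.radians(60)*u;phi=15-40*u;Rk=lidR(phi);w.append((G+disp(th)+19*Rk.as_matrix()[:,2],Rk,1))
p0,R0=p,R
for i in range(0,n,10):
    rows(p0,R0,w[i:i+10]);p0,R0=w[i+9][:2];print('->',p0.round(1),R0.as_matrix()[:,2].round(3))
E
```

```text
[ 504.39364914 -125.86320543  139.53738859] [3.12153565 0.22718889 5.6602039 ] [ 0.09384655 -0.56507364  0.08823397] 0.09106517130465419
[ 499.4660125  -126.1667468   157.88476605]
0.3 -0 -0 -0 0.03 -0.1 1; 0.5 -0 -0 -0 0.07 -0.21 1; 0.7 -0 -0 -0 0.12 -0.34 1; 1.1 -0 -0 -0 0.18 -0.5 1; 1.5 -0 -0 -0 0.25 -0.69 1; 1.9 -0 -0 -0 0.34 -0.92 1; 2.5 -0 -0 -0 0.46 -1.2 1; 3.2 -0 -0 0 0.6 -1.54 1; 4 -0 -0 0 0.78 -1.93 1; 5 -0 -0 0 0.99 -2.37 1
-> [ 507.8 -125.7  165. ] [ 0.175  0.011 -0.985]
1.1 0 -0 -0 0.21 -0.51 1; 2.2 0 -0 -0 0.46 -1.08 1; 3.6 -0 -0 -0 0.76 -1.69 1; 5 0 -0 -0 1.1 -2.35 1; 6.5 0 -0 -0 1.5 -3.03 1; 8.1 0 -0 -0 1.95 -3.74 1; 9.8 0 -0 -0 2.45 -4.46 1; 11.5 -0 0 -0 3 -5.17 1; 13.3 -0 0 -0 3.6 -5.88 1; 15.1 -0 -0 -0 4.24 -6.56 1
-> [ 537.9 -123.9  237. ] [-0.087 -0.005 -0.996]
1.8 0 0 -0 0.47 -0.8 1; 3.6 -0 0 -0 0.98 -1.57 1; 5.3 0 -0 -0 1.51 -2.3 1; 7 0 -0 -0 2.05 -2.98 1; 8.6 0 0 -0 2.59 -3.61 1; 10.1 0 0 -0 3.13 -4.18 1; 11.5 0 0 -0 3.66 -4.69 1; 12.8 0 0 -0 4.15 -5.14 1; 14 0 -0 -0 4.62 -5.54 1; 15.1 0 0 -0 5.05 -5.88 1
-> [ 593.2 -120.5  291.2] [-0.343 -0.021 -0.939]
0.9 0 0 -0 0.3 -0.38 1; 1.8 -0 0 -0 0.56 -0.71 1; 2.4 0 0 -0 0.79 -0.98 1; 3 0 0 -0 0.99 -1.21 1; 3.5 0 -0 -0 1.15 -1.39 1; 3.9 0 0 -0 1.29 -1.54 1; 4.2 -0 -0 -0 1.4 -1.66 1; 4.5 -0 -0 -0 1.49 -1.75 1; 4.7 -0 -0 -0 1.57 -1.84 1; 4.9 0 -0 -0 1.65 -1.91 1
-> [ 615.2 -119.2  303.5] [-0.422 -0.025 -0.906]
```

Gripped, with the gap matching the 10 mm bar. Raising the lid along the arc.

>>> move_arm(steps="0.3 0 0 0 0 -0.1 1; 0.5 0 0 0 0.1 -0.2 1; 0.7 0 0 0 0.1 -0.3 1; 1.1 0 0 0 0.2 -0.5 1; 1.5 0 0 0 0.25 -0.7 1; 1.9 0 0 0 0.35 -0.9 1; 2.5 0 0 0 0.45 -1.2 1; 3.2 0 0 0 0.6 -1.5 1; 4 0 0 0 0.8 -1.9 1; 5 0 0 0 1 -2.4 1")

```text
time: 20.95
tcp_pos: [507.0, -125.6, 165.1]
eef_rot: [0.059, 0.683, 0.725, 0.063]
contact_force: [-1.5, 0.7, -1.6]
finger_gap: 0.094
```

```bash
python3 - <<'E'
from plan import *
from h import *
from pot import *
from workcell import read_camera
p,R=cmd();s=read_state();print(p,s['contact_force'],s['ft_torque'],s['finger_gap'],s['joints'].round(3))
s=read_camera('scene')
crop(s,250,105,370,235,4.5,'pics/s12.png',proj(s,bars(612.5,-119.5,.06,np.radians(7.5))))
E
```

```text
[ 507.03444585 -125.58502393  165.14530541] [-1.5369345   0.73116535 -1.60952162] [0.12912603 0.66736266 0.08439029] 0.09436979366787834 [ 4.910e-01  3.760e-01 -4.160e-01  2.061e+00  2.200e-01  5.730e-01
 -2.000e-03]
```

View pics/s12.png

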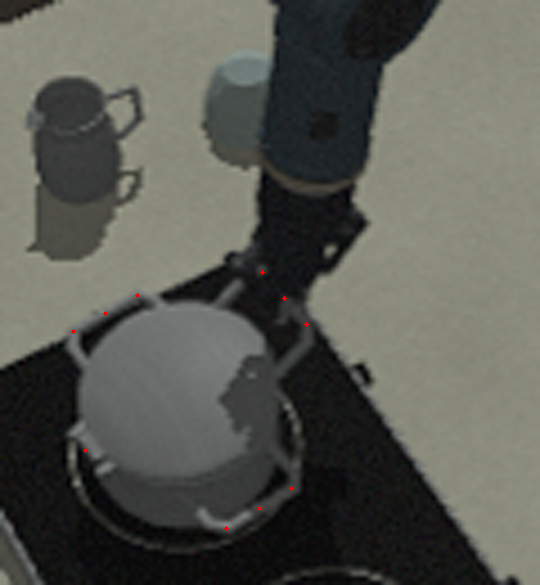

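>>> move_arm(steps="1.1 0 0 0 0.2 -0.5 1; 2.2 0 0 0 0.45 -1.1 1; 3.6 0 0 0 0.75 -1.7 1; 5 0 0 0 1.1 -2.35 1; 6.5 0 0 0 1.5 -3 1; 8.1 0 0 0 1.95 -3.75 1; 9.8 0 0 0 2.45 -4.45 1; 11.5 0 0 0 3 -5.15 1; 13.3 0 0 0 3.6 -5.9 1; 15.1 0 0 0 4.25 -6.55 1")

```text
time: 22.25
tcp_pos: [537.5, -124.0, 237.3]
eef_rot: [-0.031, 0.685, 0.727, -0.033]
contact_force: [-3.9, 1.0, -0.2]
finger_gap: 0.092
```

```bash
python3 - <<'E'
from plan import *
from h import *
from pot import *
from workcell import read_camera
p,R=cmd();s=read_state();print(p,R.as_matrix()[:,2],s['contact_force'],s['ft_torque'],s['finger_gap'],s['joints'].round(3))
s=read_camera('scene')
crop(s,250,105,370,235,4.5,'pics/s13.png',proj(s,bars(612.5,-119.5,.06,np.radians(30))))
E
```

```text
[ 537.50206655 -124.01209215  237.32529459] [-0.09059797 -0.00473176 -0.99587631] [-3.92207662  0.9560694  -0.21290649] [0.04657157 0.84550344 0.03725353] 0.09211573334628179 [ 0.399  0.453 -0.405  1.672  0.198  1.148 -0.007]
```

View pics/s13.png

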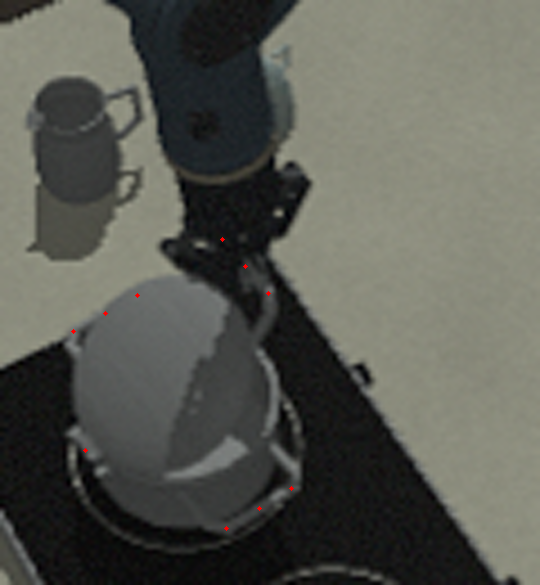

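The lid is at about 30° and the pot has not moved (side-handle markers still on the bars). Continuing.

>>> move_arm(steps="1.8 0 0 0 0.5 -0.8 1; 3.6 0 0 0 1 -1.6 1; 5.3 0 0 0 1.5 -2.3 1; 7 0 0 0 2.05 -3 1; 8.6 0 0 0 2.6 -3.6 1; 10.1 0 0 0 3.1 -4.2 1; 11.5 0 0 0 3.65 -4.7 1; 12.8 0 0 0 4.15 -5.15 1; 14 0 0 0 4.6 -5.55 1; 15.1 0 0 0 5.05 -5.9 1")

```text
time: 23.55
tcp_pos: [593.3, -120.8, 291.5]
eef_rot: [-0.121, 0.675, 0.716, -0.127]
contact_force: [-3.1, -0.8, 1.8]
finger_gap: 0.092
```

```bash
python3 - <<'E'
from plan import *
from h import *
from pot import *
from workcell import read_camera
p,R=cmd();s=read_state();z=R.as_matrix()[:,2];print(p,z,s['contact_force'],s['ft_torque'],s['finger_gap'],s['joints'].round(3))
g=p-19*z;print(g)
from scipy.optimize import brentq
print('theta',np.degrees(brentq(lambda t:132+203*np.sin(t)+26*np.cos(t)-g[2],0,1.2)))
s=read_camera('scene')
crop(s,250,105,370,235,4.5,'pics/s14.png',proj(s,bars(612.5,-119.5,.06,np.radians(53))))
th=np.pi/3;h=np.array([1,.06,0]);G=np.array([702.3,-114.2,132])+h*(-203*np.cos(th)+26*np.sin(th))+np.array([0,0,203*np.sin(th)+26*np.cos(th)])
Rt=lidR(-25);print(G);rows(p,R,[(a,b,1) for a,b in lerp((p,R),(tcp(G,Rt),Rt),6)])
E
```

```text
[ 593.28592644 -120.75621896  291.49128639] [-0.34495378 -0.01982559 -0.93841027] [-3.08534273 -0.79471407  1.84260871] [ 0.08801002  0.57970867 -0.03491104] 0.09163347215037747 [ 0.274  0.652 -0.363  1.205  0.218  1.675 -0.015]
[ 599.84004824 -120.37953275  309.32108154]
theta 52.74721397985498
[ 623.3166605  -118.93900037  320.80315697]
0.8 -0 -0 0 0.28 -0.32 1; 1.6 -0 -0 0 0.55 -0.63 1; 2.4 -0 -0 0 0.83 -0.95 1; 3.2 -0 -0 0 1.1 -1.26 1; 4 -0 -0 0 1.38 -1.58 1; 4.8 -0.1 -0 0 1.65 -1.9 1
```

View pics/s14.png

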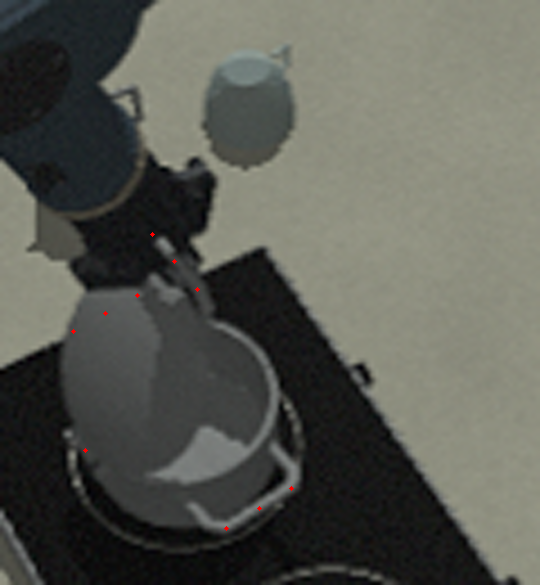

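>>> move_arm(steps="0.8 0 0 0 0.3 -0.3 1; 1.6 0 0 0 0.55 -0.65 1; 2.4 0 0 0 0.8 -0.95 1; 3.2 0 0 0 1.1 -1.25 1; 3.8 0 0 0 1.3 -1.5 1; 4.3 0 0 0 1.5 -1.7 1; 4.6 0 0 0 1.6 -1.85 1; 4.8 0 0 0 1.65 -1.9 1; 4.8 0 0 0 1.65 -1.9 1; 4.8 0 0 0 1.65 -1.9 1")

```text
time: 24.85
tcp_pos: [615.3, -119.4, 303.5]
eef_rot: [-0.148, 0.67, 0.711, -0.157]
contact_force: [-3.7, 0.7, 1.3]
finger_gap: 0.093
```

```bash
python3 - <<'E'
from plan import *
from h import *
from pot import *
from workcell import read_camera
s=read_camera('scene');t=read_camera('top')
p,R=cmd();S=read_state();z=R.as_matrix()[:,2];print(p,z,S['contact_force'],S['finger_gap'],S['joints'].round(3),S['qd'].round(3))
g=p-19*z;print(g)
from scipy.optimize import brentq
print('theta',np.degrees(brentq(lambda t:132+203*np.sin(t)+26*np.cos(t)-g[2],0,1.2)))
B=bars(612.5,-119.5,.06,np.radians(60))
crop(s,240,95,370,235,4.2,'pics/s15.png',proj(s,B));crop(t,290,110,450,240,5,'pics/t15.png',proj(t,B))
E
```

```text
[ 615.32482884 -119.35538137  303.52153478] [-0.42142607 -0.0244576  -0.9065329 ] [-3.82908111  0.76645052  0.88800566] 0.09492427378183901 [ 0.232  0.738 -0.346  1.029  0.229  1.845 -0.008] [-0.001  0.     0.     0.002  0.001 -0.001 -0.001]
[ 623.33192416 -118.89068705  320.74565983]
theta 59.95832687496322
```

View pics/s15.png

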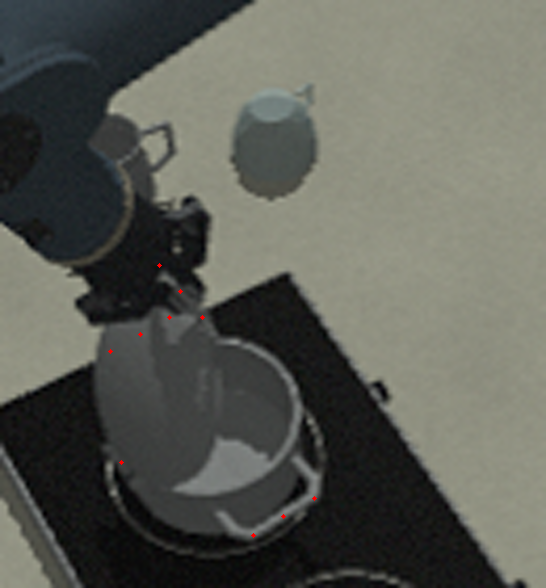

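View pics/t15.png

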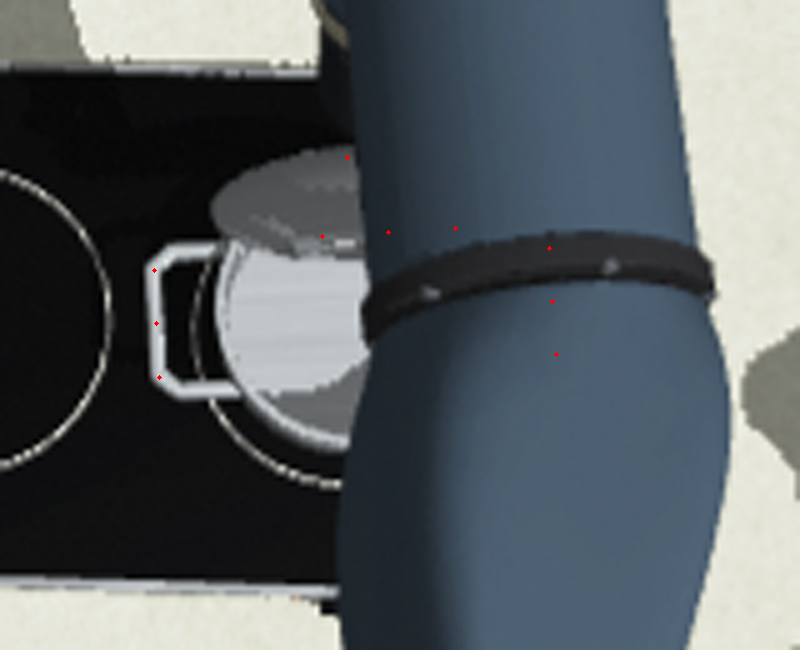

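Side-handle markers still match, so the pot hasn't moved. To check the angle independently of the arm, I'll overlay the lid rim circle at 55, 60 and 65°.

```bash
python3 - <<'E'
from h import *
from workcell import read_camera
s=read_camera('scene');t=read_camera('top')
def rim(th,x=612.5,y=-119.5,yaw=.06):
    a=np.linspace(0,2*np.pi,160);X=-90+83*np.cos(a);Y=83*np.sin(a);Z=0*a
    x_=90+X*np.cos(th)+Z*np.sin(th);z_=87-X*np.sin(th)+Z*np.cos(th)
    return np.c_[x+np.cos(yaw)*x_-np.sin(yaw)*Y,y+np.sin(yaw)*x_+np.cos(yaw)*Y,45+z_]
out=[]
for c,(x0,y0,x1,y1) in((t,(320,125,380,175)),(s,(250,150,310,220))):
  for d in(55,60,65):
    k=6 if c is t else 5
    fn=f'pics/_tmp.png';crop(c,x0,y0,x1,y1,k,fn);im=cv2.imread(fn)
    cv2.polylines(im,[np.round((proj(c,rim(np.radians(d)))-[x0-.5,y0-.5])*k).astype(int)],True,(0,0,255),1)
    cv2.putText(im,str(d),(5,20),0,.6,(0,255,255),1)
    out.append(cv2.resize(im,(260,260*im.shape[0]//im.shape[1])))
cv2.imwrite('pics/rim.png',np.vstack([np.hstack(out[:3]),np.hstack(out[3:])]))
E
```

```text
(no output)
```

View pics/rim.png

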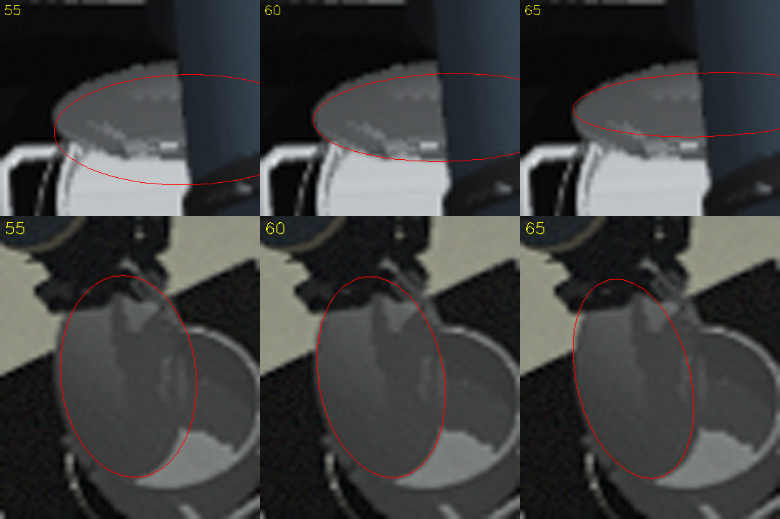

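The 60° rim matches the lid's edge in both views, while 55° and 65° clearly miss. Handing in.

```bash
python3 -c "
from workcell import *
print(job_done()); s=read_state();print(s['time'],s['tcp_pos'],s['contact_force'],s['finger_gap'])"
```

```text
the job is handed in; nothing more can be done
None
the job is handed in; nothing more can be done
```

The pot now stands inside the outer circle of the double-circle zone. Its lid is 60° open, and the gripper was still holding the front handle when I handed in. The job took about 25 s of the 64 s allowed.

- **Slide:** I gripped the right side handle from above and drew the pot 243 mm along the glass with its lid shut. The sideways force was about 7 N. In the images the pot's centre is about 4 mm from the zone's centre, against an allowance of 18 mm.
- **Lid:** I gripped the front handle bar and raised it along its arc. The handle's height gives an angle of 59.96°. A 60° outline of the lid rim fits both camera views, while 55° and 65° clearly miss.
- **Last checks:** The force on the tool was about 4 N and the gripper was closed on the bar. The side-handle positions I could see matched those from before the lid was raised, so the pot had not shifted. I moved nothing near the bowls, the jug or the glass cup.
- **Not confirmed:** I have no reading from the second after hand-in, because the final state check was refused. The last top view was also partly hidden by the arm. No check failed or disagreed.

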